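# Clamp the attenuator in the crank vise

## Task

The black finned attenuator lies loose between the jaws of the grey machine vise that has a crank handle. Wind the crank clockwise (as seen from the crank's end), its handle going up and over the top, until the sliding jaw clamps the attenuator firmly and squarely against the fixed jaw, then let go. Work the jaw by the crank only, do not push the jaw itself.

Things in the scene. Friction and masses are not known exactly. Their poses are not given: they have to be found in the camera images.
- crank_grip (a point): Centre of the grip of the crank on the larger, grey vise (not the small blue one). A freely spinning black sleeve, 17 mm diameter, 40 mm long, level, parallel to the screw; hold it from above and carry it round without turning the gripper. It circles crank_axis at 45 mm radius, upright; starts 25 to 74 deg above level on the +y side. The 12 mm crank arm joins its vise end, 34 mm from this point.
- crank_axis (a point): Point on the screw's axis beside the grip's middle, 75 mm above the bench. Axes fixed to the vise: +x level along the screw from crank to fixed jaw, z up, +y left seen from the crank's end. Tighten: right-handed about +x, from +y over the top to -y, 7.16 mm jaw per rad, 1.3 to 2.3 rad, until the grip stands about 27 deg above level at -y. Turning takes 6 N, clamping 10 to 25 N; it stays put.
- vise_jaw: Sliding jaw of the crank vise: grey block with a steel face plate, 40 mm long, 64 mm wide, 37 mm high, on the vise's bed (93 mm above the bench). Origin: middle of the lower edge of its clamping face; +x points at the fixed jaw (clamping direction), z up. The fixed jaw's face is 36 mm beyond the origin with the vise fully open, 20 mm when clamped.
- attenuator: Black finned coaxial attenuator, 20 mm wide (x), 58 mm long (y), 20 mm high, loose on the vise's bed between the jaws, its length along the jaw faces to within 6 degrees and 3 to 6 mm short of the fixed jaw. Origin: centre of its underside.
There are look-alikes about, which are no part of the job. What is shaped like the attenuator but blue is not meant.

How it is judged:
By the outcome, as a careful person would: the job done as asked, in the order asked, and still so for the second after the job is handed in, with the robot touching nothing.
It also fails if it takes over 32 s, if anything falls off the work surface, if the arm or the gripper's body presses on something with over 40 N, if the wrist force passes 120 N, or if a joint passes its speed limit or range.

## Robot

A 6-joint arm with a two-finger parallel gripper is mounted at the origin on a cart in front of the work surface, level with it; the furniture and walls round the work are solid. World frame = base frame: x ahead of the robot, y to its left, z up, the work surface at z = 0. Lengths are in mm, angles in rad, forces in N, time in s.
With the tool pointing down it reaches from about 300 to 875 mm from the base axis. Payload 6.4 kg.
Tool frame: the origin (TCP) lies midway between the tips of the shut fingers; the grasp point (between the pads) lies 19 mm behind it; z points along the fingers, y is the direction in which the jaws open and shut (so a half turn about z gives the same grasp; the last joint's range is limited). The gripper opens to 85 mm and grips with 20 to 120 N. Pads are 22 mm wide; open, the fingers measure 114 mm over their backs; the gripper's body (76 mm by 85 mm) begins 54 mm behind the grasp point. The pads swing forward as they close: fully open they stand 13 mm farther back than shut.
Start: joints at [-1.515, 0.181, 1.607, -0, 1.354, -0.206], TCP at [148.837, -555.418, 231.288] pointing down, gripper open.
Joint ranges: [-2.99, 2.99], [-0.89, 2.07], [0.3, 2.58], [-1.14, 4.28], [0, 2.63], [-3.12, 3.12]. Speed limits (rad/s): [2.57, 2.57, 3.01, 3.14, 3.14, 3.14].

## Interface

Orientations are given as a unit quaternion [x, y, z, w].
In Python, from station import state, get_image, calibration, finish_job, find_in gives the robot as it stands.
- The arm moves only by the shell command python3 -m pendant 'ROWS' [OPENING]. ROWS is JSON, a list of rows, each an object with "travel": the shift along the tool's x, y, z scaled (see below), a list of three; "angular": the turn, a rotation vector about the tool's x, y, z scaled (see below), a list of three. A call has 1 to 20 rows; each row shifts and turns the pose as measured when the row begins, along the tool's axes as they then stand; what a row does not reach is not made up. The controller multiplies each number of a shift by 2 cm and each number of a turn by 6 degrees. A row lasts 1/8 s, in which the tool goes at most 62.5 mm and 10.7 degrees, less where a joint would pass 70% of its speed; a pose out of reach is approached as far as the arm can. A call with a number of a shift or a turn outside -1 to 1 is refused whole. A call with a gripper value outside its range is refused whole. OPENING is the closure, from 0 (fully open) to 1 (shut), set as the call begins (- or left out, the last holds). The fingers move at their own pace and stop on an object; the grip force is fixed at half the most. Time passes only in rows, so rows that do not move let the fingers close. It gives the time, the measured TCP pose, the force and the opening at its end, in the units of the state.
- state(): the state, without advancing time (a new reading comes with each control period).
- get_image(name): name is "scene" or "top" or "wrist"; returns (picture, depth): 420x560x3 uint8, red, green, blue; 420x560 float32, mm along the optical axis (not along the pixel's ray), 0 where there is no reading.
- calibration(name): a dict with "fovy" (degrees; the focal length in pixels is half the picture's height over the tangent of half this angle, whatever the lens; pixels are square), "cx", "cy" (the principal point, pixels), "extrinsics" (4x4, takes a point from camera to world coordinates); the wrist camera has in their place "T_tool_cam" (4x4, takes a point from camera to tool coordinates, whose origin is the TCP and whose axes are the flange's). Camera axes: x right, y down, z forward; pixel columns grow to the right and rows downward; lengths in mm; the calibration is good to about 2 mm. A picture is of the moment at which its call begins: read the wrist's pose just before it. calibration takes no time and is no camera call.
- finish_job(): hands the job in, once; it reports no verdict.
Trained networks look in the newest picture that a camera, given by its name, has taken for a name from the list of things; names that differ only in an ending like _2 or _b are one class to them, and where a whole thing is asked for, a point or a joint stands for the part that bears it (a point fixed in the world has none). Each returns a list of dicts, best first, with "conf" (0 to 1); they miss things now and then, are a little off and sometimes report something else, mostly with a low value. They report only what shows in the picture. A call takes as long as a camera call. They do not tell look-alikes from the thing itself.
- find_in(query, camera): "rect" ([left, top, width, height] in pixels, round what is visible of it).
The state is a dict: "time_s": time; "joint_positions": joint angles; "qd": joint speeds; "tau": joint torques, N m; "ee_pos": TCP position; "tool_rot": TCP orientation; "wrist_force": force on the tool from outside, world axes, zero at the start; "ft_torque": the same for the moment, N m; "opening": opening from 0.0 (shut) to 1.0 (fully open).
Only numpy, scipy, OpenCV 4.12 (cv2) and the standard library are available. Lean on these libraries where they do the work, as an engineer would, in place of code of your own. Each camera call takes 0.05 s, during which the arm holds its last target. There are 200 camera calls.

## Working session

There is one attempt and no reset: what is moved stays moved. The work goes in short steps, Python scripts to look and compute and a shell command to move; the robot and the scene stay as the last step left them, time stands still between calls to the robot, and variables do not carry over. Pictures are saved under pics/ and viewed, about 8 in all and at most 12, crops included, and the job is handed in when it is done.

```bash
mkdir -p pics
cat > h.py <<'E'
import numpy as np,cv2
from station import *
from scipy.spatial.transform import Rotation as R
def snap(n,f=None):
    s=state();im,d=get_image(n);c=calibration(n)
    if 'extrinsics' in c: T=np.array(c['extrinsics'])
    else:
        W=np.eye(4);W[:3,:3]=R.from_quat(s['tool_rot']).as_matrix();W[:3,3]=s['ee_pos'];T=W@np.array(c['T_tool_cam'])
    fl=im.shape[0]/2/np.tan(np.radians(c['fovy'])/2)
    v,u=np.mgrid[:im.shape[0],:im.shape[1]]
    P=np.stack([(u-c['cx'])/fl*d,(v-c['cy'])/fl*d,d],-1)@T[:3,:3].T+T[:3,3]
    P[d==0]=np.nan
    if f: cv2.imwrite('pics/'+f,im[:,:,::-1])
    return im,d,P
E
python3 - <<'E'
from h import *
print(state())
for n in('scene','top','wrist'):
    im,d,P=snap(n,n+'1.png');np.save(n+'P.npy',P)
    print(n,calibration(n))
    for q in('crank_grip','vise_jaw','attenuator'):
        for r in find_in(q,n)[:3]:
            x,y,w,h=r['rect'];p=P[int(y+h/2),int(x+w/2)];print(n,q,r,p.round())
im=np.hstack([cv2.imread('pics/scene1.png'),cv2.imread('pics/top1.png')]);cv2.imwrite('pics/both.png',cv2.resize(im,(800,300)))
E
```

```text
{'time_s': 0.0, 'joint_positions': array([-1.51530094e+00,  1.81559515e-01,  1.60800601e+00, -2.08694674e-05,
        1.35376701e+00, -2.06324628e-01]), 'qd': array([ 3.70574849e-04, -1.04718764e-03,  7.92533207e-04, -2.82976098e-04,
       -7.98450669e-04,  4.26408070e-05]), 'tau': array([-9.09700339e-04, -4.44868791e+01, -3.51334512e+01, -3.70781918e-04,
        9.18613106e-03, -8.83210816e-06]), 'ee_pos': array([ 148.79838924, -554.85007504,  230.37471421]), 'tool_rot': array([ 9.91442845e-01,  1.30538605e-01,  5.53849071e-05, -8.68233820e-04]), 'wrist_force': array([0.01124957, 0.11466868, 0.01951786]), 'ft_torque': array([-0.01272554, -0.03270438, -0.02987485]), 'opening': 0.9957109887213327}
scene {'fovy': 44.479024748701065, 'cx': 278.5659823769164, 'cy': 213.28159445857767, 'extrinsics': array([[-8.93847645e-01, -1.95998544e-01,  4.03262890e-01,
         8.77168588e+01],
       [-4.47946326e-01,  3.51235017e-01, -8.22178844e-01,
         1.13361733e+03],
       [ 1.95058083e-02, -9.15542753e-01, -4.01747421e-01,
         5.38228792e+02],
       [ 0.00000000e+00,  0.00000000e+
[... 977 characters left out ...]
222. 128.]
top attenuator {'rect': [159.1, 274.2, 11.8, 27.9], 'conf': 0.73} [385. 467.  18.]
top attenuator {'rect': [257.8, 124.6, 14.7, 27.9], 'conf': 0.56} [671. 263. 115.]
top attenuator {'rect': [258.7, 199.4, 13.8, 25.7], 'conf': 0.54} [543. 265.  18.]
wrist {'fovy': 58.823501803396645, 'cx': 284.5123930821118, 'cy': 214.5709348761164, 'T_tool_cam': array([[ 3.17900182e-04, -9.45514088e-01, -3.25581031e-01,
         8.47190305e+01],
       [ 9.99999621e-01,  5.64451828e-04, -6.62806102e-04,
         2.07676557e-01],
       [ 8.10467315e-04, -3.25580697e-01,  9.45513910e-01,
        -1.43146511e+02],
       [ 0.00000000e+00,  0.00000000e+00,  0.00000000e+00,
         1.00000000e+00]])}
```

View pics/scene1.png

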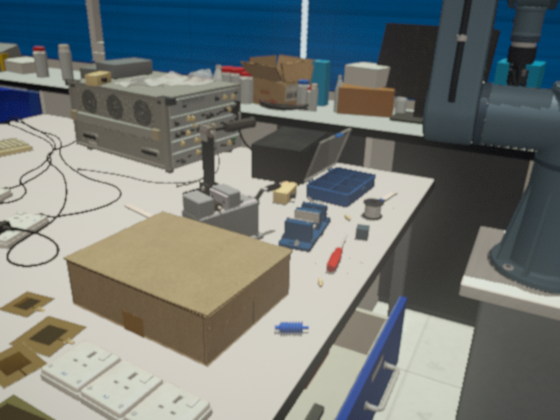

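View pics/top1.png

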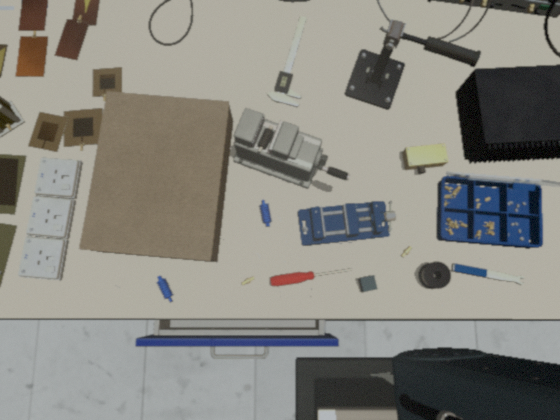

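The crank vise is at about (283,147) in the top image, with its grip near (338,172) pointing right and down. The small blue vise is at (343,222). Next I'll measure the axis direction, the grip and the nearby obstacles.

Run:
```python
from h import *
P=np.load('topP.npy');im=cv2.imread('pics/top1.png')
c=im[100:200,220:360];cv2.imwrite('pics/crop.png',cv2.resize(c,(784,560),interpolation=cv2.INTER_CUBIC))
def reg(u0,u1,v0,v1,zl,zh,dark=None):
    Q=P[v0:v1,u0:u1].reshape(-1,3);g=im[v0:v1,u0:u1].max(2).ravel()
    m=(Q[:,2]>zl)&(Q[:,2]<zh)
    if dark: m&=g<dark
    return Q[m]
Q=reg(326,352,160,185,85,140,70)
print('grip',len(Q),np.median(Q,0),Q.min(0),Q.max(0)); e=np.linalg.svd(Q[:,:2]-Q[:,:2].mean(0))[2][0];print('dir',e,np.degrees(np.arctan2(e[1],e[0])))
Q=reg(230,325,105,190,118,145)
r=cv2.minAreaRect(Q[:,:2].astype(np.float32));print('jaws',len(Q),Q.mean(0),r)
for n in('top','scene'):
    P2=np.load(n+'P.npy').reshape(-1,3)
    m=(P2[:,2]>150)&(abs(P2[:,0]-620)<250)&(abs(P2[:,1]-130)<250)
    q=P2[m];print(n,len(q),q.min(0) if len(q) else'',q.max(0) if len(q) else '')
    np.set_printoptions(suppress=True,precision=0);
    if len(q): print(q[::max(1,len(q)//25)])
```

```text
grip 97 [598.76040002 124.12202555 119.7827546 ] [589.40050968 107.03909512 116.03760615] [608.58052183 141.32590297 124.98638284]
dir [-0.31980202 -0.94748439] -108.65095250015152
jaws 1396 [677.71103386 260.27148467 129.99155118] ((667.8365478515625, 227.51055908203125), (186.73562622070312, 64.4366455078125), 69.8678207397461)
top 1468 [ 573.49653272 -119.95649989  150.05837697] [869.76949056  38.48802141 212.29892704]
[[ 868.   29.  209.]
 [ 860.   14.  206.]
 [ 850.   33.  208.]
 [ 847.   18.  204.]
 [ 840.   16.  205.]
 [ 843.    6.  193.]
 [ 836.  -47.  201.]
 [ 836.   31.  194.]
 [ 833.   24.  195.]
 [ 831.   15.  197.]
 [ 831.  -25.  193.]
 [ 824.  -37.  200.]
 [ 820.  -54.  203.]
 [ 819.  -75.  203.]
 [ 816.  -91.  203.]
 [ 815. -102.  202.]
 [ 840.   31.  153.]
 [ 839.   28.  150.]
 [ 837.   15.  150.]
 [ 810.  -66.  194.]
 [ 803.  -96.  202.]
 [ 804.  -77.  194.]
 [ 803.  -80.  189.]
 [ 795.  -94.  195.]
 [ 791. -111.  192.]
 [ 576. -105.  167.]]
scene 683 [ 571. -120.  150.] [870.  43. 206.]
[[ 809. -114.  199.]
 [ 800. -104.  197.]
 [ 788. -113.  194.]
 [ 789. -114.  191.]
 [ 797.  -83.  193.]
 [ 812.  -49.  196.]
 [ 862.   12.  199.]
 [ 802.  -70.  190.]
 [ 837.   16.  201.]
 [ 794.  -89.  184.]
 [ 835.  -24.  190.]
 [ 795. -102.  178.]
 [ 825.  -23.  188.]
 [ 851.   33.  195.]
 [ 817.  -46.  182.]
 [ 831.   16.  191.]
 [ 850.   36.  190.]
 [ 836.   42.  191.]
 [ 860.   31.  180.]
 [ 824.   36.  183.]
 [ 837.   37.  176.]
 [ 845.   39.  170.]
 [ 854.   31.  161.]
 [ 571. -120.  162.]
 [ 835.   27.  155.]
 [ 577. -107.  154.]]
```

View pics/crop.png

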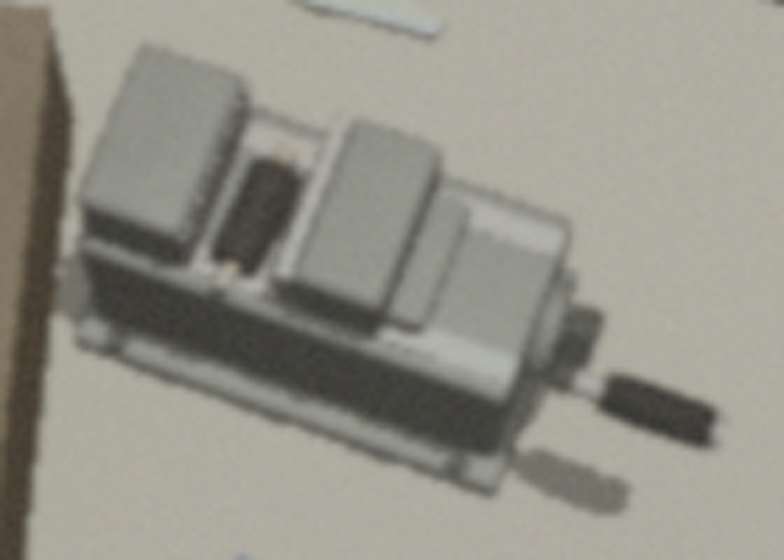

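The crop shows the grip at about (660,408) and the black attenuator between the jaws at about (260,215). The screw axis heads roughly 70° in world. The grip centre is near (599,124,112), so the crank stands about 53° up. That agrees with the jaw centreline, 28 mm to the side. I'll move towards it now, high up.

```bash
python3 -m pendant '[{"travel":[1,-0.88,-0.1],"angular":[0,0,0]},{"travel":[1,-0.88,-0.1],"angular":[0,0,0]},{"travel":[1,-0.88,-0.1],"angular":[0,0,0]},{"travel":[1,-0.88,-0.1],"angular":[0,0,0]},{"travel":[1,-0.88,-0.1],"angular":[0,0,0]},{"travel":[1,-0.88,-0.1],"angular":[0,0,0]},{"travel":[1,-0.88,-0.1],"angular":[0,0,0]},{"travel":[1,-0.88,-0.1],"angular":[0,0,0]},{"travel":[1,-0.88,-0.1],"angular":[0,0,0]},{"travel":[1,-0.88,-0.1],"angular":[0,0,0]},{"travel":[1,-0.88,0],"angular":[0,0,0]},{"travel":[1,-0.88,0],"angular":[0,0,0]},{"travel":[1,-0.88,0],"angular":[0,0,0]},{"travel":[1,-0.88,0],"angular":[0,0,0]},{"travel":[1,-0.88,0],"angular":[0,0,0]},{"travel":[1,-0.88,0],"angular":[0,0,0]},{"travel":[1,-0.88,0],"angular":[0,0,0]},{"travel":[1,-0.88,0],"angular":[0,0,0]}]'
python3 - <<'E'
from h import *
P=np.load('topP.npy');im=cv2.imread('pics/top1.png')
Q=P[100:200,220:322].reshape(-1,3);Q=Q[(Q[:,2]>122)&(Q[:,2]<145)]
print('jaws only',len(Q),cv2.minAreaRect(Q[:,:2].astype(np.float32)))
E
```

```text
time_s: 2.85
ee_pos: [423.9, -139.0, 254.0]
tool_rot: [0.992, 0.129, 0.002, 0.003]
wrist_force: [1.0, -1.2, 1.1]
opening: 1.002
jaws only 1343 ((680.5950927734375, 261.30499267578125), (114.27214050292969, 64.40269470214844), 69.28549194335938)
```

```bash
python3 -m pendant '[{"travel":[0.74,-0.65,0],"angular":[0,0,-0.57]},{"travel":[0.78,-0.6,0],"angular":[0,0,-0.57]},{"travel":[0.81,-0.55,0],"angular":[0,0,-0.57]},{"travel":[0.85,-0.5,0.1],"angular":[0,0,-0.57]},{"travel":[0.87,-0.45,0.1],"angular":[0,0,-0.57]},{"travel":[0.9,-0.4,0.1],"angular":[0,0,-0.57]},{"travel":[0.92,-0.35,0.1],"angular":[0,0,-0.57]},{"travel":[0.94,-0.29,0.1],"angular":[0,0,-0.57]},{"travel":[0.96,-0.23,0.1],"angular":[0,0,-0.57]},{"travel":[0.97,-0.18,0.1],"angular":[0,0,-0.57]},{"travel":[0.98,-0.12,0.1],"angular":[0,0,-0.57]},{"travel":[0.98,-0.06,0.1],"angular":[0,0,-0.57]},{"travel":[0.98,0,0.2],"angular":[0,0,-0.57]},{"travel":[0.98,0.05,0.2],"angular":[0,0,-0.57]},{"travel":[0.98,0.11,0.2],"angular":[0,0,-0.57]},{"travel":[0.97,0.17,0.2],"angular":[0,0,-0.57]},{"travel":[0,0,0],"angular":[0,0,0]}]'
python3 - <<'E'
from h import *
s=state();M=R.from_quat(s['tool_rot']).as_matrix();print(s['ee_pos'],M,s['joint_positions'])
im,d,P=snap('wrist','w1.png');np.save('w1P.npy',P)
for q in('crank_grip','vise_jaw','attenuator'):
  for r in find_in(q,'wrist')[:2]:
    x,y,w,h=r['rect'];print(q,r,P[int(y+h/2),int(x+w/2)])
Q=P.reshape(-1,3);g=im.max(2).ravel()
m=(np.hypot(Q[:,0]-599,Q[:,1]-124)<35)&(Q[:,2]>95)&(Q[:,2]<140);q=Q[m]
print('grip',len(q),np.median(q,0),q[:,2].max(),cv2.minAreaRect(q[:,:2].astype(np.float32)))
m=(Q[:,2]>122)&(Q[:,2]<145)&(Q[:,1]>150);q=Q[m]
print('jaw',len(q),cv2.minAreaRect(q[:,:2].astype(np.float32)),np.median(q[:,2]))
E
```

```text
time_s: 4.97
ee_pos: [601.9, 144.7, 218.6]
tool_rot: [0.807, 0.591, 0.001, 0.005]
wrist_force: [0.1, 0.1, 0.2]
opening: 0.997
[601.86847634 144.69523668 218.61571226] [[ 0.30137212  0.95347802  0.00738322]
 [ 0.95349522 -0.30132164 -0.00722092]
 [-0.00466026  0.00921605 -0.99994667]] [ 0.04843416  0.28408786  1.50840286 -0.00777239  1.34208338  0.3562831 ]
crank_grip {'rect': [278.5, 175.4, 62.5, 99.4], 'conf': 0.87} [6.12780463e+02 8.60476409e+01 3.18387874e-01]
vise_jaw {'rect': [288.8, 19.6, 115.3, 100.0], 'conf': 0.76} [665.17474615 222.64855721 131.2431765 ]
vise_jaw {'rect': [277.2, 175.1, 65.1, 99.5], 'conf': 0.42} [ 6.13072463e+02  8.69212679e+01 -1.78154913e-01]
attenuator {'rect': [301.8, 0.0, 81.7, 17.8], 'conf': 0.88} [675.17637146 256.29885257 108.65219399]
attenuator {'rect': [147.9, 50.4, 54.1, 41.6], 'conf': 0.87} [543.24900999 263.69116276  20.42802397]
grip 1559 [602.36303428 129.86931445 118.05360537] 122.00991594274049 ((603.933837890625, 128.15609741210938), (57.933807373046875, 22.322086334228516), 61.3571891784668)
jaw 7884 ((667.1282958984375, 226.73272705078125), (40.15201950073242, 64.0429458618164), 69.28927612304688) 130.17650400040242
```

View pics/w1.png

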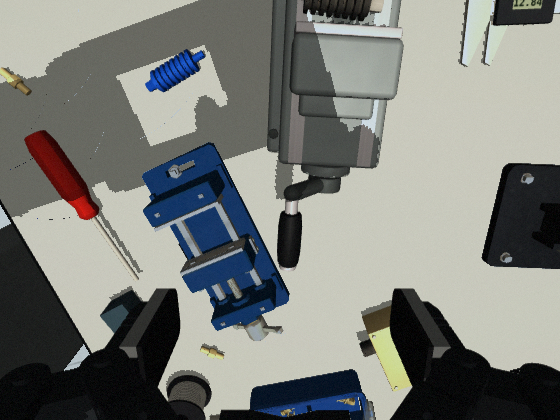

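The wrist view shows the grip sleeve at about columns 278–302, rows 210–268. The arm joins it at (292,190), and the hub is near (325,175). I'll localise the sleeve from its dark pixels.

Run:
```python
from h import *
P=np.load('w1P.npy');im=cv2.imread('pics/w1.png')
a=np.radians(69.4);A=np.array([np.cos(a),np.sin(a)]);N=np.array([-A[1],A[0]])
Q=P[205:275,270:310].reshape(-1,3);g=im[205:275,270:310].max(2).ravel();m=(g<80)&(Q[:,2]>85)&(Q[:,2]<140);q=Q[m]
s=q[:,:2]@A;l=q[:,:2]@N
print(len(q),'along',np.percentile(s,[1,50,99]),'lat',np.percentile(l,[1,50,99]),'z',np.percentile(q[:,2],[1,50,95]))
e=np.linalg.svd(q[:,:2]-q[:,:2].mean(0))[2][0];print('dir',np.degrees(np.arctan2(*(-e[::-1]))))
c=np.array([667.1,226.7]);print('jaw lat',c@N,'jaw along',c@A, 'topjaws lat',np.array([680.6,261.3])@N)
# circle fit per cross-section in (lat,z), r=8.5
from scipy.optimize import least_squares
r=least_squares(lambda p:np.hypot(l-p[0],q[:,2]-p[1])-8.5,[np.median(l),111],loss='soft_l1');print('centre lat,z',r.x)
sm=(np.percentile(s,1)+np.percentile(s,99))/2
print('grip',sm*A+r.x[0]*N)
S=state();M=R.from_quat(S['tool_rot']).as_matrix()
t=np.r_[sm*A+r.x[0]*N,r.x[1]];print('tool delta of grip from TCP',M.T@(t-S['ee_pos']))
```

```text
1198 along [307.79815583 329.54557604 347.29768131] lat [-526.3785638  -517.96272879 -510.15110285] z [112.01823093 118.9035365  120.80532062]
dir 68.97181526117218
jaw lat -544.6828145981233 jaw along 446.91826040280176 topjaws lat -545.1458972957967
centre lat,z [-518.3888806   111.55219084]
grip [600.48785451 124.21355432]
tool delta of grip from TCP [-17.57499552   3.6429459  108.07683909]
```

```bash
python3 -m pendant '[{"travel":[-0.88,0.18,0.4],"angular":[0,0,0.5]},{"travel":[0,0,1],"angular":[0,0,0]},{"travel":[0,0,1],"angular":[0,0,0]},{"travel":[0,0,1],"angular":[0,0,0]},{"travel":[0,0,1],"angular":[0,0,0]},{"travel":[0,0,0.8],"angular":[0,0,0]},{"travel":[0,0,0.6],"angular":[0,0,0]},{"travel":[0,0,0],"angular":[0,0,0]}]'
python3 - <<'E'
from h import *
S=state();M=R.from_quat(S['tool_rot']).as_matrix();print(np.degrees(np.arctan2(M[1,0],M[0,0])),M[:,2])
print(M.T@(np.array([600.5,124.2,92.6])-S['ee_pos'])/20)
E
```

```text
time_s: 6.18
ee_pos: [599.4, 112.5, 99.7]
tool_rot: [0.829, 0.559, 0.001, 0.007]
wrist_force: [-0.3, 0.5, 0.6]
opening: 1.001
67.90847244636768 [ 0.00957398 -0.01047846 -0.99989927]
[ 0.56594807 -0.17213365  0.34824235]
```

```bash
python3 -m pendant '[{"travel":[0.57,-0.17,0.35],"angular":[0.12,0.06,-0.25]},{"travel":[0,0,0],"angular":[0,0,0]}]'
python3 - <<'E'
from h import *
S=state();M=R.from_quat(S['tool_rot']).as_matrix();print(np.degrees(np.arctan2(M[1,0],M[0,0])),M[:,2])
print(M.T@(np.array([600.5,124.2,92.6])-S['ee_pos'])/20)
E
```

```text
time_s: 6.42
ee_pos: [601.6, 125.1, 93.3]
tool_rot: [0.822, 0.57, 0.001, 0.0]
wrist_force: [0.0, -0.6, 0.1]
opening: 1.006
69.50254439169892 [ 1.62839128e-03  8.75778385e-04 -9.99998291e-01]
[-0.059776   -0.03448256  0.03644077]
```

Within about 1.5 mm of the target, so I'll close.

```bash
python3 -m pendant '[{"travel":[0,0,0],"angular":[0,0,0]},{"travel":[0,0,0],"angular":[0,0,0]},{"travel":[0,0,0],"angular":[0,0,0]},{"travel":[0,0,0],"angular":[0,0,0]},{"travel":[0,0,0],"angular":[0,0,0]},{"travel":[0,0,0],"angular":[0,0,0]}]' 1
python3 - <<'E'
from h import *
S=state();M=R.from_quat(S['tool_rot']).as_matrix()
p=np.array(S['ee_pos'])
a=np.radians(69.4);A=np.array([np.cos(a),np.sin(a)]);N=np.array([-A[1],A[0]])
print('lat',p[:2]@N+544.9,'z',p[2]+19-75, 'along',p[:2]@A, S['wrist_force'],S['opening'])
im,d,P=snap('wrist','w2.png')
E
```

```text
time_s: 7.18
ee_pos: [601.7, 125.8, 94.7]
tool_rot: [0.821, 0.57, 0.001, 0.0]
wrist_force: [-1.2, 0.4, 0.1]
opening: 0.178
lat 25.952645912009075 z 38.70143238447717 along 329.43344412483464 [-1.19862507  0.38760979  0.12372842] 0.17848941351157274
```

View pics/w2.png

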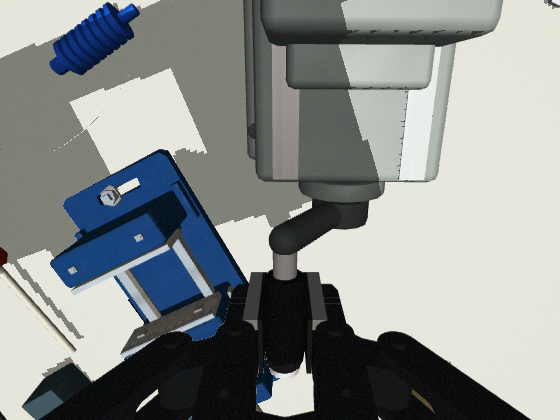

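The fingers hold the sleeve at mid-length, clear of the arm. Starting the wind with 50°.

```bash
cat > st.py <<'E'
from h import *
S=state();p=np.array(S['ee_pos']);M=R.from_quat(S['tool_rot']).as_matrix()
a=np.radians(69.4);A=np.array([np.cos(a),np.sin(a)]);N=np.array([-A[1],A[0]])
l=p[:2]@N+544.9;h=p[2]+19-75
f=np.array(S['wrist_force'])
print('lat %.1f h %.1f r %.1f th %.1f along %.1f'%(l,h,np.hypot(l,h),np.degrees(np.arctan2(h,l)),p[:2]@A),'F along,lat,z',f[:2]@A,f[:2]@N,f[2],'head',np.degrees(np.arctan2(M[1,0],M[0,0])),'tz',M[:,2].round(3),S['opening'])
t=np.arctan2(h,l)
for k in range(1,8):
  q=t+np.radians(10*k);print(round(np.degrees(q)),M.T@np.r_[(45*np.cos(q)-l)*N,45*np.sin(q)-h]/20)
E
python3 -m pendant '[{"travel":[0,0.34,-0.17],"angular":[0,0,0]},{"travel":[0,0.37,-0.13],"angular":[0,0,0]},{"travel":[0,0.385,-0.065],"angular":[0,0,0]},{"travel":[0,0.39,0],"angular":[0,0,0]},{"travel":[0,0.385,0.065],"angular":[0,0,0]}]'; python3 st.py
```

```text
time_s: 7.85
ee_pos: [629.9, 115.0, 101.9]
tool_rot: [0.821, 0.571, -0.006, -0.006]
wrist_force: [-5.9, 0.1, 6.7]
opening: 0.176
lat -4.3 h 45.9 r 46.1 th 95.3 along 329.3 F along,lat,z -1.9620768620436426 5.521410249341289 6.721738512743062 head 69.6913090218768 tz [-0.016  0.004 -1.   ] 0.1758265238815327
105 [-0.00166687  0.38272291  0.11860492]
115 [-0.00324288  0.75263676  0.24892285]
125 [-0.00453706  1.09430226  0.44149623]
135 [-0.00551009  1.3973381   0.69047381]
145 [-0.00613239  1.65253668  0.98829054]
155 [-0.00638508  1.85214391  1.32589739]
165 [-0.00626046  1.99009484  1.69303637]
```

```bash
python3 -m pendant '[{"travel":[0,0.4,0.1],"angular":[-0.06,0,0]},{"travel":[0,0.39,0.14],"angular":[-0.06,0,0]},{"travel":[0,0.36,0.2],"angular":[-0.06,0,0]},{"travel":[0,0.32,0.25],"angular":[-0.06,0,0]}]'; python3 st.py
```

```text
time_s: 8.35
ee_pos: [655.8, 105.3, 88.3]
tool_rot: [0.821, 0.572, -0.001, 0.002]
wrist_force: [-5.9, 2.4, 2.2]
opening: 0.175
lat -31.9 h 32.3 r 45.4 th 134.7 along 329.3 F along,lat,z 0.23081090553834333 6.348544050289204 2.1740672247487804 head 69.71235751335014 tz [ 0.001 -0.004 -1.   ] 0.17527042737703602
145 [-2.60460927e-04  2.38688547e-01  3.14105985e-01]
155 [-2.11761889e-04  4.35899282e-01  6.53118411e-01]
165 [2.71309460e-04 5.71246226e-01 1.02122501e+00]
175 [1.17407524e-03 6.40616932e-01 1.40724106e+00]
185 [0.00246911 0.64190361 1.79943766]
195 [0.00411705 0.57506715 2.1858981 ]
205 [0.00606784 0.44213836 2.55487999]
```

```bash
python3 -m pendant '[{"travel":[0,0.2,0.23],"angular":[0,0,0]},{"travel":[0,0.16,0.25],"angular":[0,0,0]}]'; python3 st.py; python3 -m pendant '[{"travel":[0,0.11,0.2],"angular":[0,0,0]}]'; python3 st.py
```

```text
time_s: 8.6
ee_pos: [662.5, 102.8, 78.3]
tool_rot: [0.821, 0.572, -0.001, 0.001]
wrist_force: [-6.2, 1.0, 4.4]
opening: 0.178
lat -39.0 h 22.3 r 45.0 th 150.2 along 329.4 F along,lat,z -1.2800128593184412 6.152804292662093 4.3989742085254 head 69.72186506683792 tz [-0.    -0.004 -1.   ] 0.17762450891118267
160 [3.13900730e-04 1.65444092e-01 3.55433976e-01]
170 [0.00108186 0.26501132 0.7347851 ]
180 [0.00226899 0.29719324 1.12566157]
190 [0.00383921 0.26101203 1.5161868 ]
200 [0.00574482 0.15756703 1.89449488]
210 [ 0.00792792 -0.00999863  2.24909111]
220 [ 0.01032217 -0.23659356  2.56920125]
time_s: 8.72
ee_pos: [664.1, 102.3, 74.9]
tool_rot: [0.82, 0.572, -0.002, 0.001]
wrist_force: [-14.5, 1.8, 19.7]
opening: 0.18
lat -40.8 h 18.9 r 44.9 th 155.2 along 329.5 F along,lat,z -3.4059922481106644 14.21610350014857 19.675501804633193 head 69.73318251354169 tz [-0.002 -0.003 -1.   ] 0.18037488943544341
165 [0.00055161 0.13746311 0.3669266 ]
175 [0.00158291 0.20473199 0.75331415]
185 [0.00303157 0.20388433 1.1455114 ]
195 [0.00485356 0.13494591 1.53160164]
205 [6.99353408e-03 1.13639452e-05 1.89985372e+00]
215 [ 0.00938646 -0.19681938  2.23907847]
225 [ 0.01195964 -0.44956571  2.53896874]
```

```bash
python3 -m pendant '[{"travel":[0,0,0.05],"angular":[0,0,0]},{"travel":[0,0,0],"angular":[0,0,0]}]'; python3 st.py|head -1
```

```text
time_s: 8.98
ee_pos: [663.7, 102.4, 75.6]
tool_rot: [0.82, 0.572, -0.002, 0.0]
wrist_force: [-7.3, -0.2, 7.1]
opening: 0.176
lat -40.3 h 19.6 r 44.9 th 154.1 along 329.4 F along,lat,z -2.728894163787819 6.787935188327856 7.063452806422333 head 69.76451863597292 tz [-0.004 -0.003 -1.   ] 0.17590240550771516
```

```bash
python3 -m pendant '[{"travel":[0,0.1,0.2],"angular":[0,0,0]}]'; python3 st.py|head -1; python3 -m pendant '[{"travel":[0,0.08,0.2],"angular":[0,0,0]}]'; python3 st.py|head -1
```

```text
time_s: 9.1
ee_pos: [664.7, 102.2, 73.6]
tool_rot: [0.82, 0.572, -0.003, -0.001]
wrist_force: [-20.3, 2.3, 27.5]
opening: 0.177
lat -41.3 h 17.6 r 44.9 th 156.9 along 329.5 F along,lat,z -4.957745268428154 19.86587888045563 27.531884180135712 head 69.79947354705271 tz [-0.006 -0.003 -1.   ] 0.17679778754618947
time_s: 9.22
ee_pos: [665.0, 102.2, 72.7]
tool_rot: [0.82, 0.573, -0.005, -0.002]
wrist_force: [-22.8, 1.2, 31.9]
opening: 0.178
lat -41.6 h 16.7 r 44.9 th 158.1 along 329.6 F along,lat,z -6.906422610704841 21.80044047686889 31.91212430609001 head 69.86068932964614 tz [-0.009 -0.003 -1.   ] 0.1777788973250421
```

```bash
python3 -m pendant '[{"travel":[0,0,0],"angular":[0,0,0]},{"travel":[0,0,0],"angular":[0,0,0]}]';python3 st.py|head -1; python3 -m pendant '[{"travel":[0,0,0],"angular":[0,0,0]},{"travel":[0,0,0],"angular":[0,0,0]},{"travel":[0,0,0],"angular":[0,0,0]},{"travel":[0,0,0],"angular":[0,0,0]},{"travel":[0,0,0],"angular":[0,0,0]},{"travel":[0,0,0],"angular":[0,0,0]}]' 0; python3 st.py|head -1
```

```text
time_s: 9.48
ee_pos: [663.5, 102.4, 75.7]
tool_rot: [0.82, 0.573, -0.006, -0.002]
wrist_force: [-6.9, 1.2, 6.1]
opening: 0.173
lat -40.2 h 19.7 r 44.7 th 153.9 along 329.4 F along,lat,z -1.2825547996346722 6.857854774742016 6.083369164400013 head 69.91883137611477 tz [-0.013 -0.003 -1.   ] 0.17338794018230297
time_s: 10.22
ee_pos: [665.6, 101.4, 74.8]
tool_rot: [0.82, 0.573, -0.005, -0.001]
wrist_force: [-0.9, 0.1, -0.3]
opening: 1.003
lat -42.4 h 18.8 r 46.4 th 156.1 along 329.1 F along,lat,z -0.18255267963909358 0.8642895984546445 -0.28781116527458994 head 69.89895410515676 tz [-0.009 -0.004 -1.   ] 1.003388759049482
```

Opened with almost no force on the wrist. Now lifting straight up and backing off along -tool x.

```bash
python3 -m pendant '[{"travel":[0,0,-0.5],"angular":[0,0,0]},{"travel":[0,0,-1],"angular":[0,0,0]},{"travel":[0,0,-1],"angular":[0,0,0]},{"travel":[0,0,-1],"angular":[0,0,0]},{"travel":[0,0,-1],"angular":[0,0,0]},{"travel":[0,0,-1],"angular":[0,0,0]},{"travel":[0,0,-1],"angular":[0,0,0]},{"travel":[0.5,-0.5,-1],"angular":[0,0,0]},{"travel":[1,-0.5,-0.5],"angular":[0,0,0]},{"travel":[1,-0.5,0],"angular":[0,0,0]},{"travel":[1,-0.5,0],"angular":[0,0,0]},{"travel":[0,0,0],"angular":[0,0,0]}]'
python3 - <<'E'
from h import *
im,d,P=snap('wrist','w3.png')
a=np.radians(69.4);A=np.array([np.cos(a),np.sin(a)]);N=np.array([-A[1],A[0]])
for q in('crank_grip','vise_jaw','attenuator'):
  for r in find_in(q,'wrist')[:2]:
    x,y,w,h=r['rect'];print(q,r,P[int(y+h/2),int(x+w/2)])
Q=P.reshape(-1,3);s=Q[:,:2]@A;l=Q[:,:2]@N+544.9
m=(abs(l)<30)&(s>400)&(s<570)
hst=[(k,np.nanmedian(Q[m&(s>=k)&(s<k+4),2]).round(1) if (m&(s>=k)&(s<k+4)).sum()>20 else None) for k in range(420,560,4)];print(hst)
E
```

```text
time_s: 11.72
ee_pos: [652.3, 189.5, 248.3]
tool_rot: [0.819, 0.574, -0.003, -0.0]
wrist_force: [-0.3, -1.0, -0.1]
opening: 0.998
crank_grip {'rect': [270.5, 233.5, 69.9, 73.2], 'conf': 0.82} [633.37494857  67.81764666  -0.82553096]
vise_jaw {'rect': [237.8, 98.6, 95.9, 74.1], 'conf': 0.78} [670.5331097  238.22354989 129.80873597]
attenuator {'rect': [132.6, 121.4, 45.8, 35.0], 'conf': 0.83} [544.62939743 266.22111867  21.47916223]
attenuator {'rect': [237.1, 71.7, 80.2, 32.2], 'conf': 0.74} [675.79169535 269.5801449  110.74696596]
[(420, np.float64(94.3)), (424, np.float64(327.3)), (428, np.float64(104.2)), (432, np.float64(104.5)), (436, np.float64(127.3)), (440, np.float64(130.0)), (444, np.float64(130.5)), (448, np.float64(130.5)), (452, np.float64(130.6)), (456, np.float64(130.5)), (460, np.float64(130.5)), (464, np.float64(130.5)), (468, np.float64(130.2)), (472, np.float64(125.6)), (476, np.float64(124.4)), (480, np.float64(107.3)), (484, np.float64(110.8)), (488, np.float64(111.5)), (492, np.float64(110.5)), (496, np.float64(109.1)), (500, np.float64(129.3)), (504, np.float64(130.5)), (508, np.float64(130.5)), (512, np.float64(130.6)), (516, np.float64(130.5)), (520, np.float64(130.5)), (524, np.float64(130.5)), (528, np.float64(130.6)), (532, np.float64(130.5)), (536, np.float64(129.8)), (540, None), (544, None), (548, None), (552, None), (556, None)]
```

View pics/w3.png

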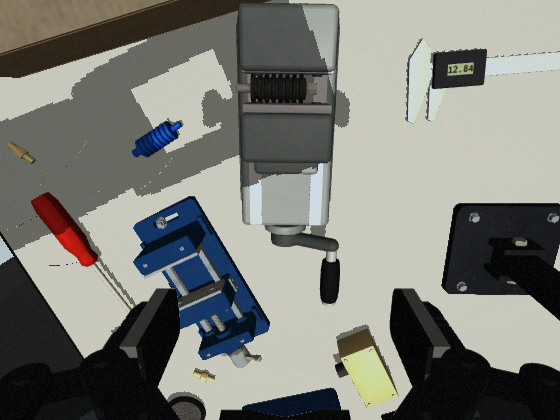

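The gap between the jaws, from about 480 to 500 mm along the axis, is the attenuator's 20 mm. It sits square across the jaws at about (278,90), and the crank stands over on the -y side with its grip at about (330,278). Handing in.

```bash
python3 -c "
from station import *
print(finish_job())"
```

```text
the job is handed in; nothing more can be done
None
```

The attenuator is clamped in the grey vise, and I have handed the job in. I gripped the crank sleeve from above and wound it clockwise over the top, from about 54° to about 154° on the arc, which leaves the grip roughly 26° above level on the -y side. Then I relaxed, opened the gripper and lifted clear.

- **Clamping force:** the crank met a firm stop at about 150–155°. Turning had taken about 6–8 N. I pressed to about 24 N, then once more to about 38 N on the crank (wrist force about 39 N), which is above the 10 to 25 N you gave for clamping. Both times it came back to about 154° when I let the force off.
- **Final view:** depth readings show a jaw gap of about 20 mm, the attenuator's width. In the last picture it lies square between the jaws. The crank stayed at -y after release, and nothing was touching it (wrist force about 1 N).
- **Time and problems:** it took about 12 s of the 32 s. On the way down the tool stopped about 11 mm off along the screw; I corrected that before gripping. None of the last checks failed or disagreed.

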